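Open the spent air drier: press its snap tab, push the cover off

ROBOT

A 7-joint arm with a two-finger parallel gripper is mounted at the origin on the work surface. World frame = base frame: x ahead of the robot, y to its left, z up, the work surface at z = 0. Lengths are in m, angles in rad, forces in N, time in s.
With the tool pointing down it reaches from about 0.4 to 0.85 m from the base axis. Payload 4.5 kg.
Tool frame: the origin (TCP) lies midway between the tips of the shut fingers; the grasp point (between the pads) lies 19 mm behind it; y points along the fingers, z is the direction in which the jaws open and shut, and the axes are right-handed (so a half turn about y gives the same grasp; the last joint's range is limited). The gripper opens to 88 mm and grips with 3 to 60 N. Pads are 18 mm wide; open, the fingers measure 123 mm over their backs; the gripper's body (75 mm by 187 mm) begins 45 mm behind the grasp point.
Start: joints at [-1.079, 0.689, -0.195, 1.565, 0.157, 0.902, -0.215], TCP at [0.276, 0.561, 0.239] pointing down, gripper open.
Joint ranges: [-3.01, 3.01], [-0.46, 2.08], [-1.47, 1.51], [0.13, 2.56], [-1, 4.14], [0.04, 2.09], [-2.66, 2.66]. Speed limits (rad/s): [2.57, 2.57, 3.14, 3.14, 3.14, 3.14, 3.14].

INTERFACE

Orientations are given as a unit quaternion [x, y, z, w].
In Python, from plant import r, snapshot, get_calibration, job, boxes_of gives the robot as it stands. The module is installed in compiled form; this text tells all that it offers.
- The arm moves only by the shell command python3 -m handwheel 'ROWS' [OPENING] [FORCE]. ROWS is JSON, a list that holds one entry, the list of rows, each a list of 6 numbers: the shift along the tool's x, y, z as a fraction of full scale, then the turn, a rotation vector about the tool's x, y, z as a fraction of full scale. In form: [[[x, y, z, wx, wy, wz], ...]]. A call has 1 to 12 rows; each row is the pose to reach, as a shift and turn from the pose commanded when the call began, along the tool's axes at that moment, turning the shorter way round; what a row does not reach only later rows make up. Full scale, the value 1, is 100 cm for a shift and 180 degrees for a turn. A row lasts 1/12 s, in which the tool goes at most 41.7 mm and 7.16 degrees, less where a joint would pass 70% of its speed; a pose out of reach is approached as far as the arm can. A call with a number of a shift or a turn outside -1 to 1 is refused whole. A call with a gripper value outside its range is refused whole. OPENING is the opening, from -1 (shut) to 1 (fully open), set as the call begins (- or left out, the last holds). The fingers move at their own pace and stop on an object; FORCE is the grip in N (left out, the last holds). Time passes only in rows, so rows that repeat a pose let the fingers close. It gives the time, the measured TCP pose, the force and the opening at its end, in the units of the state.
- r.get_state(): the state, without advancing time (a new reading comes with each control period).
- snapshot(name): name is "scene" or "top"; returns the picture (480x640x3 uint8, red, green, blue); there is no depth.
- get_calibration(name): a dict with "fx", "fy", "cx", "cy" (pixels), "T" (4x4, takes a point from camera to world coordinates). Camera axes: x right, y down, z forward; pixel columns grow to the right and rows downward; lengths in m; the calibration is good to about 2 mm. A picture is of the moment at which its call begins. get_calibration takes no time and is no camera call.
- job.finish_job(): hands the job in, once; it reports no verdict.
Trained networks look in the newest picture that a camera, given by its name, has taken for a name from the list of things; names that differ only in an ending like _2 or _b are one class to them, and where a whole thing is asked for, a point or a joint stands for the part that bears it (a point fixed in the world has none). Each returns a list of dicts, best first, with "confidence" (0 to 1); they miss things now and then, are a little off and sometimes report something else, mostly with a low value. They report only what shows in the picture. A call takes as long as a camera call. They do not tell look-alikes from the thing itself.
- boxes_of(thing, camera): "bbox" ([left, top, right, bottom] in pixels, round what is visible of it).
The state is a dict: "clock": time; "q": joint angles; "qd": joint speeds; "joint_torque": joint torques, N m; "tool_pos": TCP position; "eef_rot": TCP orientation; "contact_force": force on the tool from outside, world axes, zero at the start; "moment": the same for the moment, N m; "opening": opening from 0.0 (shut) to 1.0 (fully open).
Only numpy, scipy, OpenCV 4.12 (cv2) and the standard library are available. Lean on these libraries where they do the work, as an engineer would, in place of code of your own. Each camera call takes 0.05 s, during which the arm holds its last target. There are 200 camera calls.

TASK

One of the two bench air driers has a pink humidity window on its cover, so its desiccant is spent: press its orange snap tab fully in so that the cover springs loose, then push the cover forward off its seat, along the drier's deck, until the desiccant well is completely uncovered, and leave the cover lying flat on the deck. This is only pressing and pushing: the cover is never lifted. Leave the drier with the blue window shut and the things standing about where they are.

Things in the scene. Friction and masses are not known exactly. Their poses are not given: they have to be found in the camera images.
- pink_drier: Air drier whose cover has the pink window: fixed light-grey box 280 (x) x 170 (y) x 90 mm, origin under its centre, flat deck on top at z = 90. The cover slides along the drier's +x between guides 4 mm high (8.5 mm with lips beside the seat's rear half) at y = -71 and +37, up to a 6 mm high ridge at x = 121. A wall 14 mm high stands behind the seat, x = -128 to -118.
- pink_well (a point): Centre of the mouth of that drier's desiccant well, at deck height, (-60, -17, 90) mm in the drier's frame: 76 (x) x 68 (y) mm, hidden under the seated cover, whose centre is then here. It is uncovered once the cover has moved 94 mm in +x; the cover meets the ridge after 126 mm. Axes as the drier's.
- pink_cover: Loose dark-grey cover with a round pink window: 110 (x) x 100 (y) x 14 mm, 0.1 to 0.15 kg, origin at its underside's centre, x the way it slides. A tooth of the tab blocks its front edge; with the tab pressed home, spring pins at its back kick it about 12 mm forward over the tooth. Then it is free, the tab may be let go, and it slides with 1 to 3 N.
- pink_ledge (a point): Top edge of the thumb ledge across the cover with the pink window: middle of its 70 mm length, in the plane of its upright rear face (to be pushed, looks to -x), 30 mm above the cover's underside and 16 mm above its flat top, over the cover's centre. The 50 mm of cover behind the face are clear for a fingertip. Axes as the cover's.
- pink_tab (a joint): Travel of the orange snap tab of the drier with the pink window, m: 0 = up (latched), 0.007 = fully pressed down; the cover is let go at about 0.005. A spring returns it; it takes 4 to 8 N to press home, and then meets a hard stop.
- pink_tab_top (a point): Centre of the top face of that orange snap tab, 32 (x) x 28 (y) mm, standing 9 mm above the deck beside the cover's track, at (0, +62) mm of the drier's frame. It is pressed straight down and sinks 7 mm. Axes as the drier's.
- blue_drier: Air drier whose cover has the blue window: fixed light-grey box 280 (x) x 170 (y) x 90 mm, origin under its centre, flat deck on top at z = 90. The cover slides along the drier's +x between guides 4 mm high (8.5 mm with lips beside the seat's rear half) at y = -71 and +37, up to a 6 mm high ridge at x = 121. A wall 14 mm high stands behind the seat, x = -128 to -118.
- blue_well (a point): Centre of the mouth of that drier's desiccant well, at deck height, (-60, -17, 90) mm in the drier's frame: 76 (x) x 68 (y) mm, hidden under the seated cover, whose centre is then here. It is uncovered once the cover has moved 94 mm in +x; the cover meets the ridge after 126 mm. Axes as the drier's.
- blue_cover: Loose dark-grey cover with a round blue window: 110 (x) x 100 (y) x 14 mm, 0.1 to 0.15 kg, origin at its underside's centre, x the way it slides. A tooth of the tab blocks its front edge; with the tab pressed home, spring pins at its back kick it about 12 mm forward over the tooth. Then it is free, the tab may be let go, and it slides with 1 to 3 N.
- blue_ledge (a point): Top edge of the thumb ledge across the cover with the blue window: middle of its 70 mm length, in the plane of its upright rear face (to be pushed, looks to -x), 30 mm above the cover's underside and 16 mm above its flat top, over the cover's centre. The 50 mm of cover behind the face are clear for a fingertip. Axes as the cover's.
- blue_tab (a joint): Travel of the orange snap tab of the drier with the blue window, m: 0 = up (latched), 0.007 = fully pressed down; the cover is let go at about 0.005. A spring returns it; it takes 4 to 8 N to press home, and then meets a hard stop.
- blue_tab_top (a point): Centre of the top face of that orange snap tab, 32 (x) x 28 (y) mm, standing 9 mm above the deck beside the cover's track, at (0, +62) mm of the drier's frame. It is pressed straight down and sinks 7 mm. Axes as the drier's.
- stopper: Teal rubber stopper, 24 mm wide, 24 mm tall, standing on the front deck corner of the pink-window drier; origin under it. Leave it.
- port_cap: Small red port cap, 18 mm wide, 15 mm tall, on the rear deck corner of the pink-window drier; origin under it. Leave it.
- steel_block: Small steel block 26 x 20 x 12 mm on the front deck corner of the blue-window drier; origin under it. Leave it.
- duster: White aerosol duster can, 60 mm wide, 188 mm tall, on the bench to the right; origin under it. Leave it.
- tape: Roll of black tape lying flat, 84 mm wide, 19 mm tall, on the bench to the right; origin under it. Leave it.
- beaker: Glass beaker 64 mm wide, 75 mm tall, on the bench to the left; origin under it. Leave it.
- driver: Red-handled screwdriver, 170 mm long, lying on the bench to the left. Leave it.
- spare: Spare white desiccant cartridge 66 x 58 x 12 mm lying on the bench to the left; origin under it. Leave it.
There are look-alikes about, which are no part of the job. What is shaped like the pink_cover but brown, green or turquoise is not meant.

How it is judged:
On the way, in this order (a step that is already met when the one before it is completed fails the run):
1. the pink-window drier's snap tab is pressed in, with the cover still at its seat (value of joint pink_tab above 0.004 m and x of pink_cover in the frame of pink_drier below -0.035 m), for 0.05 s.
2. the released cover is pushed off its seat so that the well is uncovered (x of pink_cover in the frame of pink_drier above 0.034 m), for 0.2 s.
At the end, for the whole second after the job is handed in: The pink-window cover lies flat (0.06 rad) and still on its drier's deck (5 mm in height), between the guides, its centre at x = 34 to 72 mm of the drier's frame, so that the well is uncovered; the blue-window drier's tab is up (2 mm) and its cover within 6 mm of its start (x of pink_cover in the frame of pink_drier between 0.034 and 0.072 m and y of pink_cover in the frame of pink_drier between -0.027 and -0.007 m and z of pink_cover in the frame of pink_drier between 0.085 and 0.095 m and angle between pink_cover's own z axis and vertical below 0.06 rad and linear speed of pink_cover below 0.01 m/s and value of joint blue_tab below 0.002 m and distance of blue_cover from where it was at the start of the episode below 0.006 m); the robot touches nothing.
It fails at once if the pink-window cover is lifted more than 12 mm or tipped by more than 0.25 rad (z of pink_cover in the frame of pink_drier above 0.102 m or angle between pink_cover's own z axis and vertical above 0.25 rad).
It fails at once if the blue-window drier is operated: its tab pressed more than 4 mm or its cover moved more than 6 mm (value of joint blue_tab above 0.004 m or distance of blue_cover from where it was at the start of the episode above 0.006 m).
It fails at once if a bystander is moved more than 15 mm (distance of any of stopper, port_cap, steel_block, duster, tape, beaker, driver, spare from where it was at the start of the episode above 0.015 m).
It also fails if it takes over 40 s, if anything falls off the work surface, if the arm or the gripper's body presses on something with over 40 N, if the wrist force passes 120 N, or if a joint passes its speed limit or range.

## Working session

There is one attempt and no reset: what is moved stays moved. The work goes in short steps, Python scripts to look and compute and a shell command to move; the robot and the scene stay as the last step left them, time stands still between calls to the robot, and variables do not carry over. Pictures are saved under pics/ and viewed, about 8 in all and at most 12, crops included, and the job is handed in when it is done.

```bash
mkdir -p pics; python3 - <<'E'
from plant import *
import cv2,numpy as np
for n in("scene","top"):
    cv2.imwrite(f"pics/{n}0.png",snapshot(n)[:,:,::-1]); c=get_calibration(n); print(n,c["fx"],c["fy"],c["cx"],c["cy"]);print(np.round(c["T"],4).tolist())
    for t in("pink_drier","pink_cover","pink_tab","blue_tab","stopper","port_cap"):
        print(t,[(np.round(b["bbox"]).tolist(),round(b["confidence"],2)) for b in boxes_of(t,n)][:4])
s=r.get_state();print(s["clock"],s["tool_pos"],s["eef_rot"],s["opening"],s["contact_force"])
E
```

```text
scene 501.4973207238172 501.4973207238172 319.9635438515322 241.73742398888115
[[-0.2205, 0.8353, -0.5036, 1.1708], [0.9754, 0.1855, -0.1195, 0.1935], [-0.0065, -0.5176, -0.8556, 1.25], [0.0, 0.0, 0.0, 1.0]]
pink_drier [([205.0, 201.0, 296.0, 312.0], 0.7), ([377.0, 294.0, 387.0, 304.0], 0.49)]
pink_cover [([237.0, 166.0, 276.0, 198.0], 0.92), ([178.0, 151.0, 218.0, 180.0], 0.92), ([125.0, 290.0, 180.0, 340.0], 0.86), ([398.0, 187.0, 442.0, 221.0], 0.74)]
pink_tab []
blue_tab [([357.0, 255.0, 390.0, 268.0], 0.69), ([338.0, 224.0, 375.0, 259.0], 0.41)]
stopper [([256.0, 279.0, 271.0, 289.0], 0.44)]
port_cap []
top 446.0336677607853 446.0336677607853 326.3166000013129 237.59512866779326
[[0.0101, -0.9948, 0.1011, 0.4077], [-0.9999, -0.0109, -0.0071, 0.0325], [0.0082, -0.101, -0.9948, 1.1815], [0.0, 0.0, 0.0, 1.0]]
pink_drier [([358.0, 171.0, 438.0, 298.0], 0.95)]
pink_cover [([383.0, 229.0, 427.0, 276.0], 0.9), ([445.0, 125.0, 495.0, 179.0], 0.9), ([395.0, 316.0, 447.0, 367.0], 0.76), ([200.0, 325.0, 244.0, 368.0], 0.61)]
pink_tab [([365.0, 223.0, 381.0, 235.0], 0.56)]
blue_tab [([242.0, 231.0, 256.0, 244.0], 0.7)]
stopper [([366.0, 178.0, 377.0, 188.0], 0.37)]
port_cap [([242.0, 229.0, 254.0, 244.0], 0.34)]
0.7 [0.27622718 0.56066186 0.23876069] [-0.68863772  0.16042563 -0.16045083  0.68869241] 0.9989610895223398 [-0.21820738 -0.31922925  0.0653359 ]
```

View pics/top0.png

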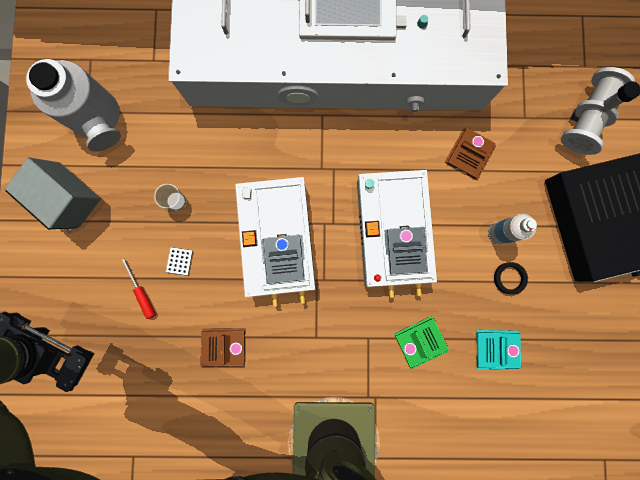

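View pics/scene0.png

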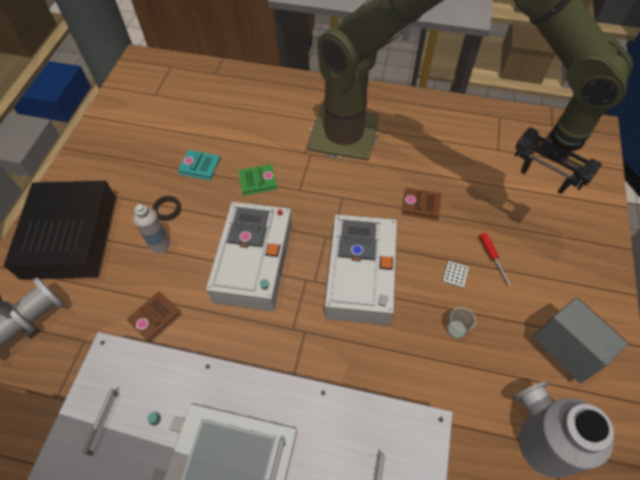

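The top view shows the pink-window drier on the right (tab about (372,229), pink window (406,236)) and the blue one on the left. The deck's +x points away from the robot. I'll measure its outline from a closer crop.

```bash
cat > h.py <<'E'
from plant import *
import cv2,numpy as np
from scipy.spatial.transform import Rotation as R
def ray(n,u,v,z):
    c=get_calibration(n);T=np.array(c["T"]);d=T[:3,:3]@[(u-c["cx"])/c["fx"],(v-c["cy"])/c["fy"],1]
    return T[:3,3]+d*(z-T[2,3])/d[2]
def cen(img,lo,hi,box):
    x0,y0,x1,y1=box;h=cv2.cvtColor(img[y0:y1,x0:x1],cv2.COLOR_RGB2HSV);m=cv2.inRange(h,lo,hi)
    k,l,s,c=cv2.connectedComponentsWithStats(m);i=1+np.argmax(s[1:,4]);return c[i]+[x0,y0],s[i]
E
python3 - <<'E'
from h import *
im=cv2.imread("pics/top0.png")[:,:,::-1].copy();sc=cv2.imread("pics/scene0.png")[:,:,::-1].copy()
for n,i,b,pb in(("top",im,(355,210,390,250),(395,225,420,250)),("scene",sc,(255,235,290,265),(230,225,260,248))):
    c,s=cen(i,(5,150,120),(20,255,255),b);print(n,"tab",c,s,ray(n,*c,.099))
    c,s=cen(i,(150,60,120),(179,255,255),pb);print(n,"win",c,s,ray(n,*c,.104))
cv2.imwrite("pics/c1.png",cv2.resize(im[160:310,345:445,::-1],None,fx=4,fy=4,interpolation=cv2.INTER_CUBIC))
E
```

```text
top tab [372.28571429 228.23809524] [ 11  12  13  13 147] [ 0.54198366 -0.0875455   0.099     ]
top win [405.93975904 235.5060241 ] [ 6  6 11 10 83] [ 0.52446102 -0.16893581  0.104     ]
scene tab [272.59574468 249.41489362] [12 10 12 10 94] [ 0.5439438  -0.08498915  0.099     ]
scene win [244.92307692 235.69230769] [10  7 10  8 65] [ 0.52155077 -0.16807625  0.104     ]
```

View pics/c1.png

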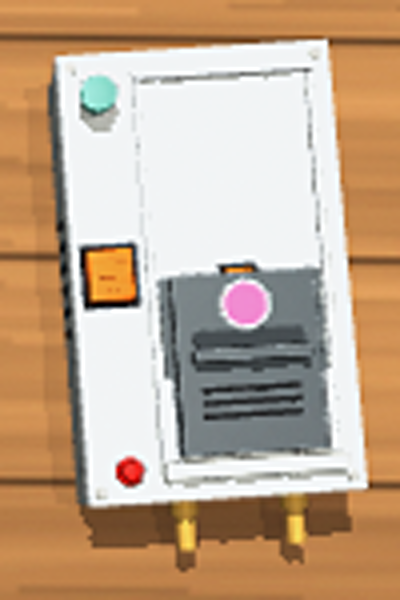

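```bash
cat > m.py <<'E'
from h import *
P=np.array([[57,58],[328,40],[368,487],[88,507]])/4+[345,160]
W=np.array([ray("top",*p,.09)[:2] for p in P]);L=np.array([[140,85],[140,-85],[-140,-85],[-140,85]])/1000
Rm,_=R.align_vectors(np.c_[W-W.mean(0),np.zeros(4)],np.c_[L,np.zeros(4)])
yaw=Rm.as_euler('xyz')[2];c0=W.mean(0)
def d2w(x,y):c,s=np.cos(yaw),np.sin(yaw);return c0+[c*x-s*y,s*x+c*y]
E
python3 - <<'E'
from m import *
print("side",[np.linalg.norm(W[i]-W[(i+1)%4]) for i in range(4)],"yaw",np.degrees(yaw),c0)
print("tab",d2w(0,.062),"cover",d2w(-.06,-.017))
q=r.get_state();A=R.from_quat(q["eef_rot"]).as_matrix();print(A.round(3))
E
```

```text
side [np.float64(0.17019087459458582), np.float64(0.27894498632630627), np.float64(0.17149706531083134), np.float64(0.27915040974687333)] yaw 4.281015826989883 [ 0.54554191 -0.15095941]
tab [ 0.54091372 -0.08913239] cover [ 0.48697834 -0.17239088]
[[ 0.897  0.     0.442]
 [-0.442  0.     0.897]
 [ 0.    -1.     0.   ]]
```

```bash
python3 -m handwheel '[[[0.35,0,-0.31,0,0.3306,0],[0.35,0,-0.31,0,0.3306,0],[0.35,0,-0.31,0,0.3306,0],[0.35,0,-0.31,0,0.3306,0],[0.35,0,-0.31,0,0.3306,0],[0.35,0,-0.31,0,0.3306,0],[0.35,0,-0.31,0,0.3306,0],[0.35,0,-0.31,0,0.3306,0],[0.35,0,-0.31,0,0.3306,0],[0.35,0,-0.31,0,0.3306,0],[0.35,0,-0.31,0,0.3306,0],[0.35,0,-0.31,0,0.3306,0]]]' -1 20
cat > go.py <<'E'
import sys
from m import *
s=r.get_state();A=R.from_quat(s["eef_rot"]).as_matrix();t=np.array([float(v) for v in sys.argv[1:4]])
print("shift tool",(A.T@(t-s["tool_pos"])).round(4),"z yaw",np.degrees(np.arctan2(A[1,2],A[0,2])),"ydir",A[:,1].round(3),"F",s["contact_force"].round(2),s["clock"])
E
python3 go.py .542 -.0875 .16
```

```text
clock: 1.7
tool_pos: [0.4556, 0.1202, 0.2391]
eef_rot: [0.516, -0.482, 0.485, -0.515]
contact_force: [1.2, 0.5, 0.5]
opening: 0.116
shift tool [0.2125 0.0801 0.0729] z yaw 3.6496731382347 ydir [ 0.002 -0.004 -1.   ] F [1.17 0.53 0.54] 1.7
```

```bash
python3 -m handwheel '[[[0.04,0,0.014,0,0,0],[0.08,0,0.028,0,0,0],[0.12,0,0.042,0,0,0],[0.16,0.01,0.056,0,0,0],[0.19,0.03,0.068,0,0,0],[0.21,0.055,0.073,0,0,0],[0.2125,0.08,0.073,0,0,0],[0.2125,0.08,0.073,0,0,0],[0.2125,0.08,0.073,0,0,0],[0.2125,0.08,0.073,0,0,0]]]'
python3 go.py .542 -.0875 .12; python3 -c "
from h import *
cv2.imwrite('pics/t1.png',cv2.resize(snapshot('top')[130:330,320:480,::-1],None,fx=3,fy=3,interpolation=2))
cv2.imwrite('pics/s1.png',cv2.resize(snapshot('scene')[180:320,190:350,::-1],None,fx=4,fy=4,interpolation=2))"
```

```text
clock: 2.53
tool_pos: [0.5423, -0.0771, 0.1597]
eef_rot: [-0.518, 0.48, -0.481, 0.519]
contact_force: [0.0, -0.1, 0.8]
opening: 0.006
shift tool [ 0.0104  0.0397 -0.0012] z yaw 4.371015504184162 ydir [ 0.001  0.001 -1.   ] F [ 0.01 -0.12  0.76] 2.5333
```

View pics/s1.png

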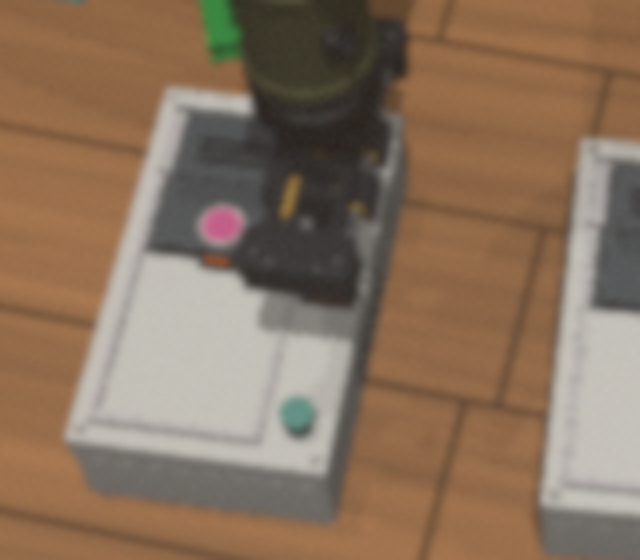

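The shut fingers stand over the tab area, about 10 mm short sideways. I'll correct that and descend to just above the tab.

```bash
python3 -m handwheel '[[[0.0104,0.005,-0.001,0,0,0],[0.0104,0.03,-0.001,0,0,0],[0.0104,0.05,-0.001,0,0,0],[0.0104,0.05,-0.001,0,0,0],[0.0104,0.05,-0.001,0,0,0],[0.0104,0.05,-0.001,0,0,0]]]'
python3 go.py .542 -.0875 .09
```

```text
clock: 3.13
tool_pos: [0.5422, -0.0893, 0.1097]
eef_rot: [-0.518, 0.481, -0.481, 0.519]
contact_force: [1.2, 0.2, 0.7]
opening: 0.006
shift tool [-0.0018  0.0197 -0.0001] z yaw 4.269524733689573 ydir [ 0.002 -0.    -1.   ] F [1.22 0.23 0.68] 3.1333
```

```bash
python3 -m handwheel '[[[-0.0015,0.006,0,0,0,0],[-0.0015,0.010,0,0,0,0],[-0.0015,0.012,0,0,0,0],[-0.0015,0.014,0,0,0,0],[-0.0015,0.016,0,0,0,0],[-0.0015,0.017,0,0,0,0],[-0.0015,0.018,0,0,0,0],[-0.0015,0.018,0,0,0,0],[-0.0015,0.018,0,0,0,0]]]'
python3 go.py .542 -.0875 .09;  python3 -c "
from h import *
for n,b in(('top',(395,200,430,250)),('scene',(220,225,260,265))):
  c,s=cen(snapshot(n),(150,60,120),(179,255,255),b);print(n,c,s,ray(n,*c,.104))"
```

```text
clock: 3.88
tool_pos: [0.5423, -0.0873, 0.0924]
eef_rot: [-0.518, 0.48, -0.482, 0.519]
contact_force: [-1.7, 1.3, 14.3]
opening: 0.004
shift tool [ 0.0002  0.0024 -0.0003] z yaw 4.272978656166429 ydir [ 0.002  0.    -1.   ] F [-1.68  1.32 14.25] 3.8833Traceback (most recent call last):
  File "<string>", line 4, in <module>
    c,s=cen(snapshot(n),(150,60,120),(179,255,255),b);print(n,c,s,ray(n,*c,.104))
        ~~~^^^^^^^^^^^^^^^^^^^^^^^^^^^^^^^^^^^^^^^^^^
  File "h.py", line 9, in cen
    k,l,s,c=cv2.connectedComponentsWithStats(m);i=1+np.argmax(s[1:,4]);return c[i]+[x0,y0],s[i]
                                                    ~~~~~~~~~^^^^^^^^^
    return _wrapfunc(a, 'argmax', axis=axis, out=out, **kwds)
    return bound(*args, **kwds)
ValueError: attempt to get argmax of an empty sequence
```

```bash
python3 -c "
from h import *
for n,b in(('scene',(220,225,260,265)),):
  c,s=cen(snapshot(n),(150,60,120),(179,255,255),b);print(n,c,s,ray(n,*c,.104))"
```

```text
scene [243.88       239.02666667] [19 10 11  9 75] [ 0.53225205 -0.1676915   0.104     ]
```

The force shows the hard stop (14 N), and the window has moved +11 mm, so the cover is released. I'll go up and over to behind the ledge.

```bash
python3 -m handwheel '[[[0,-0.02,0,0,0,0],[0,-0.05,0,0,0,0],[0,-0.06,0,0,0,0],[0.025,-0.06,-0.025,0,0,0],[0.05,-0.06,-0.05,0,0,0],[0.079,-0.06,-0.078,0,0,0],[0.079,-0.06,-0.078,0,0,0],[0.079,-0.06,-0.078,0,0,0],[0.079,-0.06,-0.078,0,0,0]]]'
python3 -c "
from m import *
c0+=[.001,.0015];print(d2w(-.078,-.017),d2w(-.048,-.017))
cv2.imwrite('pics/t2.png',cv2.resize(snapshot('top')[150:310,340:460,::-1],None,fx=4,fy=4,interpolation=2))
cv2.imwrite('pics/s2.png',cv2.resize(snapshot('scene')[180:320,190:350,::-1],None,fx=4,fy=4,interpolation=2))"; python3 go.py .47 -.172 .11
```

```text
clock: 4.73
tool_pos: [0.4699, -0.1719, 0.1506]
eef_rot: [-0.518, 0.481, -0.481, 0.518]
contact_force: [-0.4, 1.0, -0.2]
opening: 0.006
[ 0.47002856 -0.17223455] [ 0.49994486 -0.1699951 ]
shift tool [ 0.0013  0.0406 -0.0008] z yaw 4.3957338811651985 ydir [ 0.001  0.001 -1.   ] F [-0.7   0.53  0.36] 4.8333
```

View pics/s2.png

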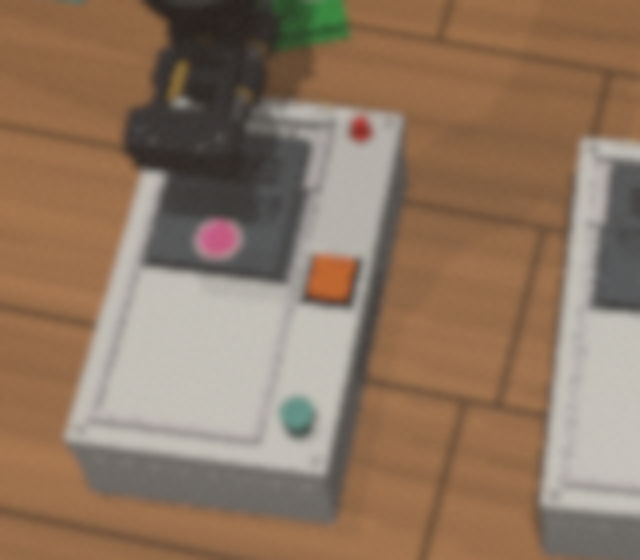

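The cover has sprung forward over the tooth, the tab is back up, and the fingers are behind the ledge. I'll descend slowly.

```bash
python3 -m handwheel '[[[0,0.015,0,0,0,0],[0,0.028,0,0,0,0],[0,0.036,0,0,0,0],[0,0.04,0,0,0,0],[0,0.04,0,0,0,0],[0,0.04,0,0,0,0]]]'
```

```text
clock: 5.33
tool_pos: [0.4699, -0.1717, 0.1107]
eef_rot: [-0.518, 0.481, -0.481, 0.519]
contact_force: [-0.2, -0.4, -0.2]
opening: -0.0
```

```bash
python3 -m handwheel '[[[0,0,0.006,0,0,0],[0,0,0.012,0,0,0],[0,0,0.02,0,0,0],[0,0,0.028,0,0,0],[0,0,0.036,0,0,0],[0,0,0.044,0,0,0],[0,0,0.052,0,0,0],[0,0,0.06,0,0,0],[0,0,0.068,0,0,0],[0,0,0.075,0,0,0],[0,0,0.08,0,0,0],[0,0,0.08,0,0,0]]]'
python3 -c "
from h import *
c,s=cen(snapshot('scene'),(150,60,120),(179,255,255),(210,225,262,310));print(c,s,ray('scene',*c,.104))"
```

```text
clock: 6.33
tool_pos: [0.5516, -0.1658, 0.1107]
eef_rot: [-0.518, 0.48, -0.482, 0.519]
contact_force: [0.8, 0.4, 1.2]
opening: 0.005
[237.88571429 263.22857143] [24 36  9  5 35] [ 0.60652433 -0.16097244  0.104     ]
```

```bash
python3 -m handwheel '[[[0,0,0.005,0,0,0],[0,0,0.012,0,0,0],[0,0,0.019,0,0,0],[0,0,0.025,0,0,0],[0,0,0.029,0,0,0],[0,0,0.029,0,0,0],[0,0,0.029,0,0,0],[0,0,0.02,0,0,0],[0,0,0.01,0,0,0],[0,-0.02,0.01,0,0,0],[0,-0.06,0.01,0,0,0]]]'
python3 -m handwheel '[[[0,-0.03,-0.03,0,0,0],[0,-0.06,-0.07,0,0,0],[0,-0.09,-0.11,0,0,0],[0,-0.09,-0.15,0,0,0],[0,-0.09,-0.15,0,0,0],[0,-0.09,-0.15,0,0,0]]]'
python3 -c "
from h import *
for n,b in(('scene',(205,225,262,310)),('top',(390,170,430,250))):
  im=snapshot(n);c,s=cen(im,(150,60,120),(179,255,255),b);print(n,c,s,ray(n,*c,.104))
  if n=='top': cv2.imwrite('pics/t3.png',cv2.resize(im[150:310,330:450,::-1],None,fx=3.5,fy=3.5,interpolation=2))
  else: cv2.imwrite('pics/s3.png',cv2.resize(im[180:320,190:400,::-1],None,fx=3.5,fy=3.5,interpolation=2))
"
```

```text
clock: 7.3
tool_pos: [0.5553, -0.1647, 0.1675]
eef_rot: [0.52, -0.484, 0.478, -0.516]
contact_force: [-0.0, 0.0, -0.0]
opening: 0.002
clock: 7.8
tool_pos: [0.4056, -0.1773, 0.2618]
eef_rot: [0.518, -0.482, 0.482, -0.517]
contact_force: [0.4, 0.3, -0.1]
opening: 0.005
scene [235.85  270.425] [26 41 11 10 80] [ 0.62794464 -0.15968741  0.104     ]
top [402.24358974 192.37179487] [ 8 18 10 10 78] [ 0.63095723 -0.16068873  0.104     ]
```

View pics/s3.png

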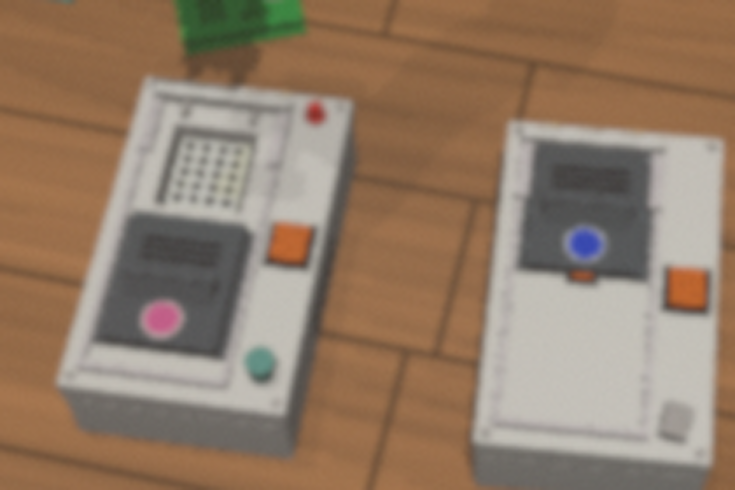

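View pics/t3.png

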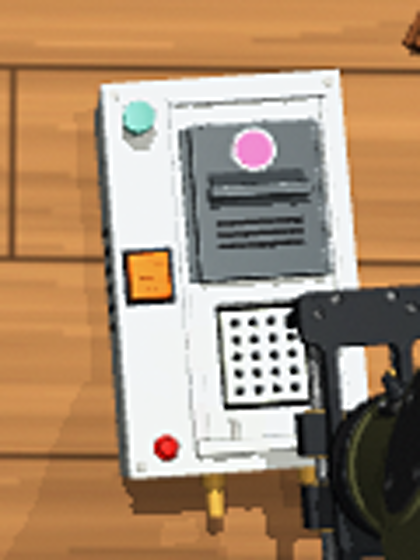

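The window has moved 106.5 mm in both cameras, which puts the cover at x ≈ 46.5 mm, within 34 to 72 mm. The well is fully open, the cover lies flat between the guides, the tool is clear and the bystanders haven't moved.

```bash
python3 -c "
from plant import *
print(job.finish_job())"
```

```text
the job is handed in; nothing more can be done
None
```

The pink-window drier is open and the job is handed in at about 8 s of the 40 s allowed. I pressed its orange tab to the hard stop, which read about 14 N. The cover sprang forward about 11 mm, and I then pushed it along the deck by its thumb ledge with the shut fingers.

**Last checks before handing in:**
- **Cover position:** both cameras put the cover's travel at 106.5 mm, so its centre is at x ≈ 46 mm in the drier's frame (34 to 72 mm required).
- **Well and cover:** the well is fully uncovered, and the cover looks flat between the guides.
- **Other items:** the blue drier is still shut with its tab up. The stopper, port cap and steel block look undisturbed; I did not check the other bystanders in a last picture, but the arm met nothing on the way.
- **Robot:** the tool was clear of everything, with only about 0.5 N of sensor noise.

No check failed. The two cameras differ by about 3 mm in absolute position but agree on how far the cover moved. One window check during the press found nothing in the top camera, probably because the arm hid the window, so I relied on the scene camera there.

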